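Snap the keyed-alike pair of padlocks shut

TASK

The two large padlocks with short shackles are a keyed-alike pair that is ready to go out: snap both shut where they stand, by pressing each shackle gently down with the fingertips until it is fully home, in either order. Do not lift them, shove them about or tip them over. The long-shackled padlock and the small one are still waiting for their keys and must stay open, and everything else stays where it is.

Things in the scene. Friction and masses are not known exactly. Their poses are not given: they have to be found in the camera images.
- lock_a: one of two identical large padlocks with a SHORT shackle: solid brass body 60 wide (its y) x 30 deep (its x) x 52 high, steel shackle of 10 mm round bar. Stands upright and loose on the mat, 0.5 to 0.8 kg. Origin: centre of its underside, z up. Heel leg at y -20, toe at y +20 mm, between them a half-round arch of 25 mm outer radius. Top of shackle above the origin: 108 mm open, 94 mm home
- lock_a_crown (a point): highest point of lock_a's shackle, in the middle of its arch, over the middle of the lock; it goes down with the shackle
- lock_a_shackle (a joint): how far lock_a's shackle is pushed in: 0 = fully raised (open), 0.014 m = home (locked), where the spring inside gives about 2.5 mm more under a 20 N push and comes back. It slides straight down, takes about 5 N to move, and stays where it is left
- lock_b: the other large padlock with a SHORT shackle, the same in every way as lock_a
- lock_b_crown (a point): highest point of lock_b's shackle, as for lock_a
- lock_b_shackle (a joint): as lock_a_shackle, for lock_b: 0 = open, 0.014 m = home
- lock_long: large padlock with the same body but a LONG shackle (top 136 mm above its underside), open, standing loose on the mat; to be left alone. Origin: centre of its underside
- lock_long_shackle (a joint): its shackle: 0 = open, 0.014 m = home; to stay open
- lock_small: small padlock, brass body 40 wide x 20 deep x 36 high, short thin shackle (top 74 mm above its underside), open, standing loose on the mat; to be left alone. Origin: centre of its underside
- lock_small_shackle (a joint): its shackle: 0 = open, 0.010 m = home; to stay open
- euro_cylinder: brass door-lock (euro profile) cylinder standing on its end on the mat, loose, pear-shaped section 17 x 34, 67 high; to be left alone. Origin: underside
- rim_cylinder: round brass rim-lock cylinder, 35 diameter x 34 high, with a thin flat steel tail bar up to 79 high, standing loose on the mat; to be left alone. Origin: centre of its underside
- spray_can: lubricant spray can, 53 diameter x 161 high, standing loose on the bench to the left of the mat; to be left alone. Origin: centre of its underside
- screwdriver: screwdriver 190 long lying loose on the bench to the right of the mat; to be left alone
- mallet: small brass hammer with a wooden handle, 200 long, 28 high, lying loose on the bench to the left of the mat; to be left alone. Origin: under the head
- mat: fixed black rubber bench mat 330 (x) x 400 (y) x 3 thick on which the locks and cylinders stand in two rows of three, 110 to 150 mm apart. Origin: centre of its underside, on the bench top
Not all that is in view belongs to the job. What is shaped like the lock_b but green or orange is not meant.

How it is judged:
By the outcome, as a careful person would: the job done as asked, in the order asked, and still so for the second after the job is handed in, with the robot touching nothing.
It also fails if it takes over 32 s, if anything falls off the work surface, if the arm or the gripper's body presses on something with over 40 N, if the wrist force passes 120 N, or if a joint passes its speed limit or range.

ROBOT

A 7-joint arm with a two-finger parallel gripper is mounted at the origin on the work surface. World frame = base frame: x ahead of the robot, y to its left, z up, the work surface at z = 0. Lengths are in m, angles in degrees, forces in N, time in s.
With the tool pointing down it reaches from about 0.425 to 0.875 m from the base axis. Payload 4.7 kg.
Tool frame: the origin (TCP) lies between the finger pads; the fingertips stand 11 mm ahead of it and the grasp point (between the pads) lies 8 mm behind it (env.tcp_to_tips is the distance from the TCP to the fingertips, in m); z points along the fingers, y is the line along which they close (so a half turn about z gives the same grasp; the last joint's range is limited). The gripper opens to 87 mm and grips with 3 to 60 N. Pads are 19 mm wide; open, the fingers measure 117 mm over their backs; the gripper's body (75 mm by 190 mm) begins 51 mm behind the grasp point.
Start: joints at [-66.457, 18.392, -4.016, 83.108, 1.295, 78.541, -3.26], TCP at [0.251, 0.6, 0.234] pointing down, gripper open.
Joint ranges: [-163.93, 163.93], [-17.29, 119.83], [-79.2, 71.16], [3.27, 140.29], [-89.18, 269.18], [5.43, 117.66], [-154.24, 154.24]. Speed limits (degrees/s): [147.25, 147.25, 180, 180, 180, 180, 180].

INTERFACE

Orientations are given as [roll, pitch, yaw] about the fixed x, y, z axes, in that order (R = Rz(yaw) Ry(pitch) Rx(roll)).
In Python, from cell import env, viewer gives the robot as it stands.
- The arm moves only by the tool step_arm, never from a script. Its arguments are lists of equal length, an entry for each row: "delta_pos": the shift along the tool's x, y, z in units of 0.2 m (1.0 is 0.2 m), a list of three; "rot": the turn, a rotation vector about the tool's x, y, z in units of 1.5 rad (1.0 is 1.5 rad), a list of three; "gripper": the gripper command: -1 is shut, 1 is fully open, values between are in proportion. A call has 1 to 20 rows; each row is the pose to reach, as a shift and turn from the pose commanded when the call began, along the tool's axes at that moment; what a row does not reach only later rows make up. A row lasts 1/8 s, in which the tool goes at most 62.5 mm and 10.7 degrees, less where a joint would pass 70% of its speed; a pose out of reach is approached as far as the arm can. A call with a number of a shift or a turn outside -1 to 1 is refused whole. A call with a gripper value outside its range is refused whole. The fingers move at their own pace and stop on an object; "squeeze" is the grip in N (left out, the last holds). Time passes only in rows, so rows that repeat a pose let the fingers close. It gives the time, the measured TCP pose, the force, the opening and the grip force at its end, in the units of the state.
- env.get_obs(): the state, without advancing time (a new reading comes with each control period).
- viewer.read_camera(name): name is "side" or "top" or "wrist"; returns a dict with "img" (384x512x3 uint8, red, green, blue), "fx", "fy", "cx", "cy" (pixels), "pose" (4x4, takes a point from camera to world coordinates). Camera axes: x right, y down, z forward; pixel columns grow to the right and rows downward; lengths in m; the calibration is good to about 2 mm. The wrist camera is an equidistant fisheye: a pixel r from the principal point sees the ray r / f radians off the axis. A picture is of the moment at which its call begins. There is no depth.
- env.sign_off(): hands the job in; it is judged then, once.
The state is a dict: "time_s": time; "qpos": joint angles; "joint_velocities": joint speeds; "effort": joint torques, N m; "tool_pos": TCP position; "tool_rot": TCP orientation; "force": force on the tool from outside, world axes, zero at the start; "wrist_torque": the same for the moment, N m; "grip_width": finger opening in m; "grasp_force": force on a finger pad.
Only numpy, scipy, OpenCV 4.12 (cv2) and the standard library are available. Lean on these libraries where they do the work, as an engineer would, in place of code of your own. Each camera call takes 0.05 s, during which the arm holds its last target. There are 200 camera calls.

## Working session

There is one attempt and no reset: what is moved stays moved. The work goes in short steps, Python scripts to look and compute and a tool call to move; the robot and the scene stay as the last step left them, time stands still between calls to the robot, and variables do not carry over. Pictures are saved under pics/ and viewed, at most 10 in all, crops included, and the job is handed in when it is done.

Besides the shell and the picture viewer there is one more tool, called by a JSON object that holds its "api" and its "payload", one argument or row to a line. step_arm: Moves the arm, as the interface text tells. Shifts and turns lie within -1 to 1; 1 stands for 0.2 m of shift or 1.5 rad of turn. Its arguments: {"type":"object","properties":{"delta_pos":{"type":"array"},"rot":{"type":"array"},"gripper":{"type":"array"},"squeeze":{"type":"number"}},"required":["delta_pos","rot","gripper"]}

```bash
mkdir -p pics; cat > h.py <<'E'
import numpy as np, cv2
from cell import env, viewer
def snap(n,f):
    d=viewer.read_camera(n); cv2.imwrite(f'pics/{f}.png',d['img'][:,:,::-1]); np.savez(f'pics/{f}.npz',**d); return d
def ray(d,u,v):
    x,y=(u-d['cx'])/d['fx'],(v-d['cy'])/d['fy']; P=d['pose']
    return P[:3,3],P[:3,:3]@np.array([x,y,1.])
def onz(d,u,v,z):
    o,r=ray(d,u,v); return o+r*(z-o[2])/r[2]
def proj(d,p):
    P=d['pose']; c=P[:3,:3].T@(np.asarray(p)-P[:3,3]); return d['cx']+d['fx']*c[0]/c[2], d['cy']+d['fy']*c[1]/c[2]
E
python3 - <<'E'
from h import *
for n in('top','side'):
    d=snap(n,n+'0'); print(n,d['fx'],d['cx'],d['cy'],d['pose'].round(3).tolist())
a,b=[cv2.imread(f'pics/{n}0.png') for n in('top','side')]
print(env.get_obs())
E
```

```text
top 357.3407645102885 258.9249402999362 194.22460502586776 [[0.049, -0.975, 0.218, 0.307], [-0.999, -0.048, 0.013, -0.042], [-0.002, -0.218, -0.976, 1.217], [0.0, 0.0, 0.0, 1.0]]
side 358.01456662156113 253.4469890075899 193.26133627891076 [[0.981, -0.112, 0.156, 0.416], [-0.191, -0.629, 0.754, -0.754], [0.014, -0.77, -0.638, 0.719], [0.0, 0.0, 0.0, 1.0]]
{'time_s': 0.1, 'qpos': array([-66.45813313,  18.43493882,  -4.01702408,  83.16982452,
         1.29553672,  78.54270633,  -3.25840588]), 'joint_velocities': array([-0.0609789 , -0.13725145, -0.01679988, -0.09434019,  0.02619412,
        0.12554187, -0.00542732]), 'effort': array([ 5.06768611e-04, -4.92571914e+01, -4.05533044e-01, -3.13398170e+01,
       -6.41585095e-02,  3.95477400e-02,  1.07989895e-04]), 'tool_pos': array([0.25103385, 0.59902207, 0.23255291]), 'tool_rot': array([-1.79897805e+02,  5.71515012e-03,  1.57270893e+02]), 'force': array([-0.41801302, -0.70526463, -0.20525925]), 'wrist_torque': array([-0.01193894,  0.02683834,  0.01625919]), 'grasp_force': 0.0, 'grip_width': 0.08687000728223596}
```

```bash
python3 -c "
import cv2
for n in('top','side'):
    cv2.imwrite(f'pics/{n}0b.png',cv2.resize(cv2.imread(f'pics/{n}0.png'),(800,600),interpolation=cv2.INTER_CUBIC))"
```

```text
(no output)
```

View pics/top0b.png

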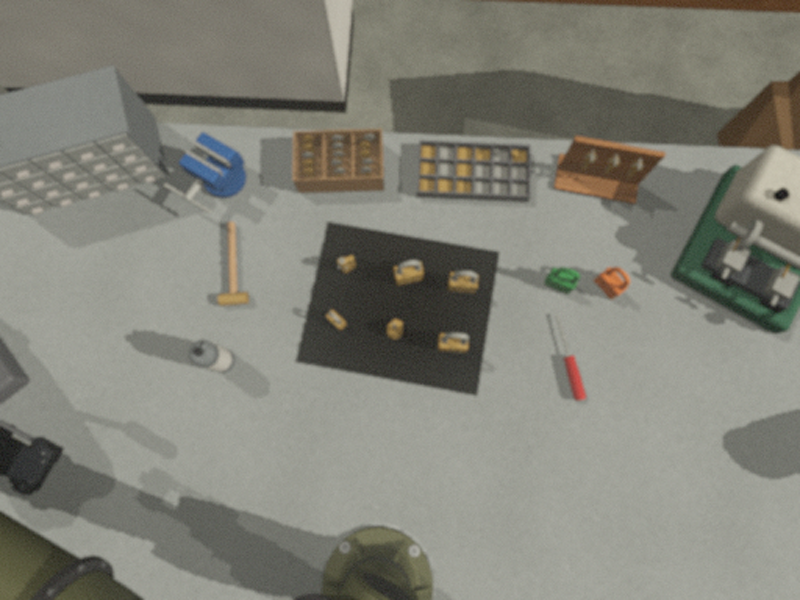

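View pics/side0b.png

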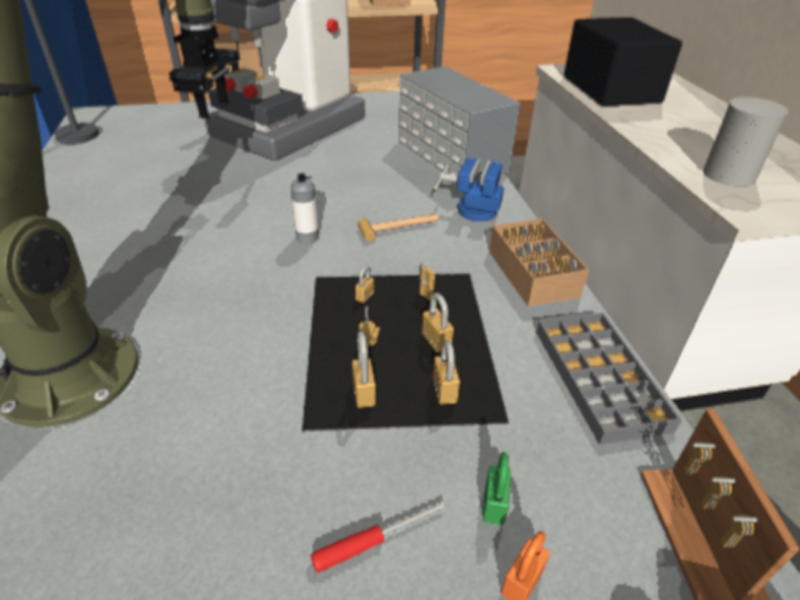

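The top view shows three large padlocks at (408,272), (463,281) and (453,342) on the mat. The small lock is at (336,320), the euro cylinder at (346,263) and the rim cylinder at (395,329). I still have to tell which one has the long shackle, so I'll enlarge both views.

```bash
python3 - <<'E'
from h import *
T=cv2.imread('pics/top0.png')[135:255,185:325]; S=cv2.imread('pics/side0.png')[165:280,190:330]
t=cv2.resize(T,None,fx=5.5,fy=5,interpolation=cv2.INTER_CUBIC)
f=lambda X,s:cv2.resize(X,None,fx=s,fy=s,interpolation=cv2.INTER_CUBIC)
cv2.imwrite('pics/c.png',np.hstack([f(T[15:,30:105],5)[:475],f(S[:95,50:135],5)[:475]]))
hsv=cv2.cvtColor(cv2.imread('pics/top0.png'),cv2.COLOR_BGR2HSV)
E
```

```text
(no output)
```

View pics/c.png

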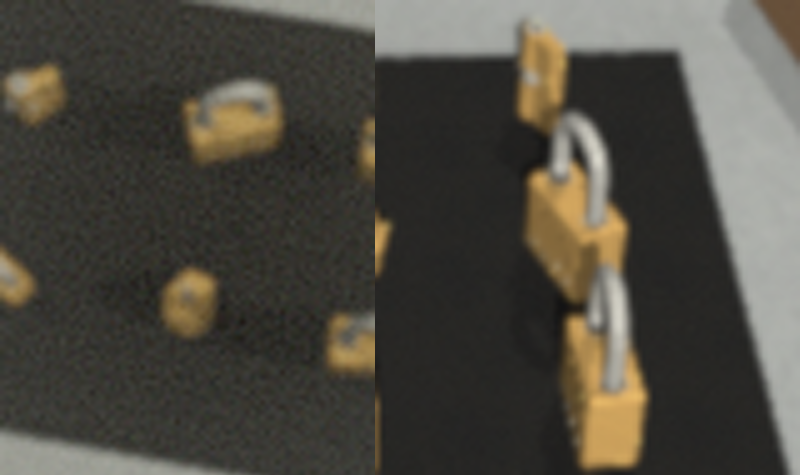

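```bash
python3 - <<'E'
from h import *
t=np.load('pics/top0.npz'); s=np.load('pics/side0.npz')
def tri(p,q):
    o,a=ray(t,*p); c,b=ray(s,*q)
    k=np.linalg.lstsq(np.c_[a,-b],c-o,rcond=None)[0]
    A,B=o+a*k[0],c+b*k[1]; return ((A+B)/2).round(3),np.linalg.norm(A-B).round(4)
for n,p,q in [('far-mid',(263,167),(280,187.4)),('far-R',(296,174),(286,219)),('near-R',(290,214),(232,214))]:
    print(n,tri(p,q))
# brass blobs and steel blobs inside mat
for n,d in(('top',t),('side',s)):
    h=cv2.cvtColor(d['img'],cv2.COLOR_RGB2HSV)
    m=((h[...,0]>10)&(h[...,0]<28)&(h[...,1]>90)&(h[...,2]>90)).astype(np.uint8)
    g=((h[...,1]<70)&(h[...,2]>95)).astype(np.uint8)
    for nm,M in(('brass',m),('steel',g)):
        k,l,st,c=cv2.connectedComponentsWithStats(M)
        for i in range(1,k):
            x,y,w,hh,a=st[i]
            if 8<a<500 and (195<x<320 and 140<y<255 if n=='top' else 195<x<310 and 165<y<270):
                ys,xs=np.where(l==i); r=cv2.minAreaRect(np.c_[xs,ys].astype(np.float32))
                print(n,nm,st[i],c[i].round(1),np.round(r[1],1),round(r[2],1), onz(t,*c[i],.055).round(3) if n=='top' else '')
E
```

```text
far-mid (array([ 0.639, -0.036,  0.121]), np.float64(0.0042))
far-R (array([ 0.626, -0.143,  0.107]), np.float64(0.0014))
near-R (array([ 0.493, -0.126,  0.13 ]), np.float64(0.0023))
top brass [219 163   9  12  72] [222.9 168.4] [ 7.4 11.7] 21.8 [0.65  0.1   0.055]
top brass [252 169  20  13 157] [261.2 175.6] [11.4 19.1] 86.8 [ 0.631 -0.031  0.055]
top brass [287 177  20  10 136] [296.2 181.6] [19.  9.] 0.0 [ 0.616 -0.149  0.055]
top brass [208 198  14  13  73] [215.6 204.8] [13.4  7.1] 45.0 [0.524 0.115 0.055]
top brass [248 204  10  13 106] [252.4 209.8] [12.  9.] 90.0 [ 0.513 -0.008  0.055]
top brass [280 213  21  12 137] [289.1 220.3] [20.  10.4] 11.3 [ 0.484 -0.129  0.055]
top steel [216 164   4   8  20] [217.6 167.1] [7. 3.] 90.0 [0.654 0.118 0.055]
top steel [254 166  15   9  65] [261.8 169. ] [ 7.  14.8] 79.7 [ 0.654 -0.032  0.055]
top steel [290 173  17   7  62] [298.7 175.2] [16.   5.9] 4.4 [ 0.638 -0.157  0.055]
top steel [210 199   8   8  23] [213.7 202.6] [9.2 2.1] 45.0 [0.531 0.122 0.055]
top steel [283 213  17   7  67] [292.6 215.2] [ 6. 16.] 90.0 [ 0.501 -0.141  0.055]
side brass [268 172  11  19 146] [273.2 180.5] [ 9.3 18. ] 4.8 
side brass [227 178  13  16 139] [232.7 185.5] [12. 15.] 0.0 
side brass [270 198  21  27 327] [279.1 210.9] [25.4 18. ] 53.1 
side brass [230 205  13  16 130] [236.6 212. ] [15. 12.] 90.0 
side brass [278 228  17  31 332] [285.4 245.1] [30.9 15.4] 84.8 
side brass [225 230  16  31 332] [232.8 246.7] [31.  13.8] 83.7 
side steel [275 188  12  22 139] [281.2 197. ] [21. 11.] 90.0 
side steel [229 212   7  33 165] [231.8 226.9] [32.  6.] 90.0 
side steel [282 218   9  25 142] [286.7 228.8] [24.  8.] 90.0
```

The near-right lock has clearly the longest shackle in the side view, 33 px against 22 and 25, and the highest crown at about 0.13 m. That makes it lock_long. The targets are the far-middle lock near (0.64,-0.04) and the far-right lock near (0.63,-0.145). Next I'll move above them and check with the wrist camera.

{"api": "step_arm", "payload": {
  "delta_pos": [
    [-0.19, -0.15, -0.03],
    [-0.38, -0.3, -0.06],
    [-0.57, -0.45, -0.08],
    [-0.77, -0.61, -0.11]
  ],
  "rot": [
    [0, 0, 0],
    [0, 0, 0],
    [0, 0, 0],
    [0, 0, 0]
  ],
  "gripper": [-1, -1, -1, -1]
}}

```text
time_s: 0.6
tool_pos: [0.3465, 0.4259, 0.2551]
tool_rot: [-180.0, -0.0, 157.3]
force: [0.2, -0.1, 0.1]
grip_width: 0.0548
grasp_force: 0.0
```

{"api": "step_arm", "payload": {
  "delta_pos": [
    [-0.19, -0.15, -0.03],
    [-0.38, -0.3, -0.06],
    [-0.57, -0.45, -0.08],
    [-0.77, -0.61, -0.11]
  ],
  "rot": [
    [0, 0, 0],
    [0, 0, 0],
    [0, 0, 0],
    [0, 0, 0]
  ],
  "gripper": [-1, -1, -1, -1]
}}

```text
time_s: 1.1
tool_pos: [0.4412, 0.254, 0.2773]
tool_rot: [-180.0, -0.0, 157.3]
force: [0.4, -0.2, 0.2]
grip_width: 0.0149
grasp_force: 0.0
```

{"api": "step_arm", "payload": {
  "delta_pos": [
    [-0.19, -0.15, -0.03],
    [-0.38, -0.3, -0.06],
    [-0.57, -0.45, -0.08],
    [-0.77, -0.61, -0.11]
  ],
  "rot": [
    [0, 0, 0],
    [0, 0, 0],
    [0, 0, 0],
    [0, 0, 0]
  ],
  "gripper": [-1, -1, -1, -1]
}}

```text
time_s: 1.6
tool_pos: [0.5361, 0.0822, 0.2993]
tool_rot: [-180.0, -0.0, 157.3]
force: [0.2, 0.1, -0.2]
grip_width: 0.0004
grasp_force: 0.0
```

{"api": "step_arm", "payload": {
  "delta_pos": [
    [-0.19, -0.15, -0.03],
    [-0.38, -0.3, -0.06],
    [-0.57, -0.45, -0.08],
    [-0.77, -0.61, -0.11],
    [-0.77, -0.61, -0.11],
    [-0.77, -0.61, -0.11]
  ],
  "rot": [
    [0, 0, 0],
    [0, 0, 0],
    [0, 0, 0],
    [0, 0, 0],
    [0, 0, 0],
    [0, 0, 0]
  ],
  "gripper": [-1, -1, -1, -1, -1, -1]
}}

```text
time_s: 2.35
tool_pos: [0.6305, -0.088, 0.3208]
tool_rot: [180.0, -0.1, 157.3]
force: [0.8, 0.4, 0.1]
grip_width: 0.0009
grasp_force: 0.0
```

```bash
python3 - <<'E'
from h import *
d=snap('wrist','w1'); print(d['fx'],d['fy'],d['cx'],d['cy'],d['pose'].round(4).tolist())
cv2.imwrite('pics/w1b.png',cv2.resize(d['img'][:,:,::-1],(800,600),interpolation=cv2.INTER_CUBIC))
print(env.get_obs()['qpos'].round(1))
E
```

```text
297.3186396354542 297.3186396354542 254.0503016048843 190.16880506334104 [[0.387, 0.8824, 0.2675, 0.5574], [0.9221, -0.3704, -0.1121, -0.0558], [0.0002, 0.29, -0.957, 0.4723], [0.0, 0.0, 0.0, 1.0]]
[-18.4  16.5  30.9  78.1  -8.4  87.7  79.1]
```

View pics/w1b.png

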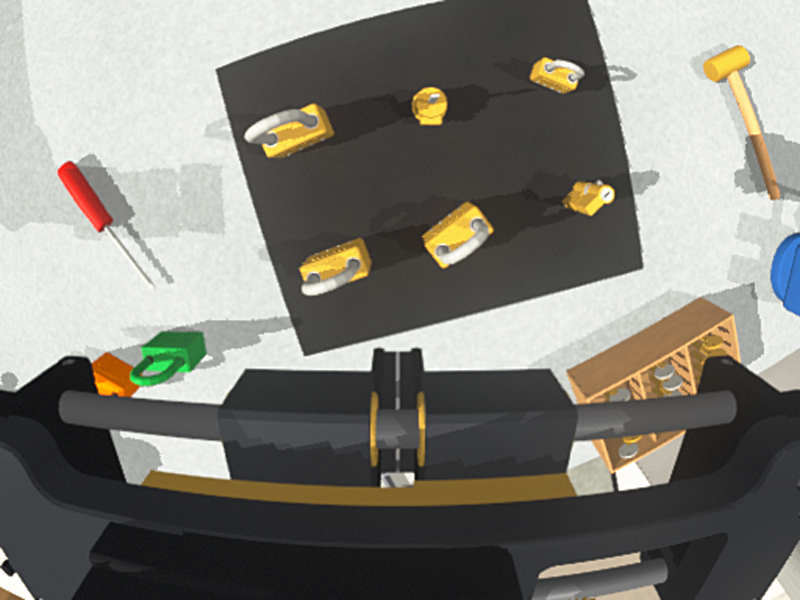

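The wrist view shows the far-right lock at (335,265), the far-middle lock at (458,235) and the long lock at (285,130). I'll enlarge the two targets to read their corners.

```bash
python3 - <<'E'
from h import *
im=np.load('pics/w1.npz')['img'][:,:,::-1]
# crop u 185..325, v 120..195, x5.7
c=cv2.resize(im[122:197,185:325],None,fx=5.7,fy=5.7,interpolation=cv2.INTER_CUBIC)
cv2.imwrite('pics/w1c.png',c); print(c.shape)
E
```

```text
(428, 798, 3)
```

View pics/w1c.png

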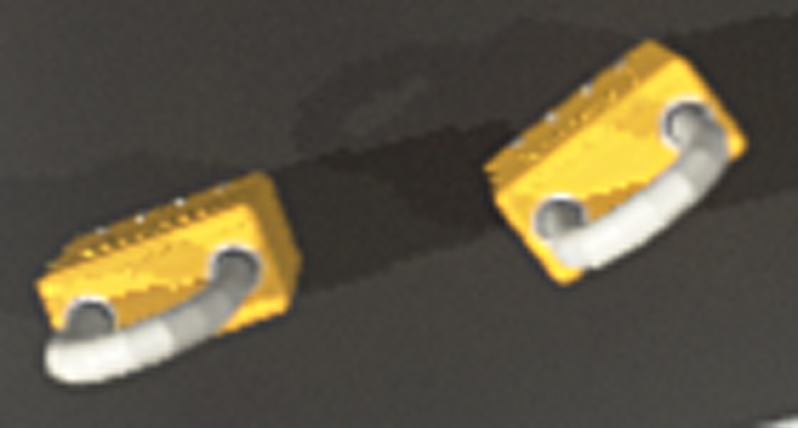

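```bash
cat >> h.py <<'E'
def fray(d,u,v):
    x,y=u-d['cx'],v-d['cy']; r=np.hypot(x,y); t=r/d['fx']
    P=d['pose']; return P[:3,3],P[:3,:3]@np.array([np.sin(t)*x/r,np.sin(t)*y/r,np.cos(t)])
def fonz(d,u,v,z):
    o,r=fray(d,u,v); return o+r*(z-o[2])/r[2]
E
python3 - <<'E'
from h import *
d=np.load('pics/w1.npz'); t=np.load('pics/top0.npz');s=np.load('pics/side0.npz')
g=lambda p,z:fonz(d,185+p[0]/5.7,122+p[1]/5.7,z)
for n,a,b,c,q in[('R',(90,318),(236,264),(160,342),(286,219)),('mid',(560,215),(688,122),(655,217),(280,187.4))]:
    A,B=g(a,.055),g(b,.055); v=B-A
    M=(A+B)/2
    print(n,'legs',A.round(3),B.round(3),'len',np.linalg.norm(v).round(4),'ctr',M.round(4),'yaw',np.degrees(np.arctan2(-v[0],v[1])).round(1),'crown@.108',g(c,.106).round(4),'@.134',g(c,.134).round(4))
    for z in(.111,.139): print('  pred side/top of crown',np.round(proj(s,[*M[:2],z]),1),np.round(proj(t,[*M[:2],z]),1))
E
```

```text
R legs [ 0.626 -0.169  0.055] [ 0.628 -0.129  0.055] len 0.0406 ctr [ 0.6273 -0.149   0.055 ] yaw -2.7 crown@.108 [ 0.6292 -0.143   0.106 ] @.134 [ 0.6238 -0.1363  0.134 ]
  pred side/top of crown [287.4 219.5] [297.9 173.7]
  pred side/top of crown [288.2 211. ] [298.9 171.3]
mid legs [ 0.648 -0.048  0.055] [ 0.638 -0.01   0.055] len 0.0399 ctr [ 0.6432 -0.0292  0.055 ] yaw 14.4 crown@.108 [ 0.6455 -0.0299  0.106 ] @.134 [ 0.6388 -0.0319  0.134 ]
  pred side/top of crown [281.4 188.5] [260.9 167.2]
  pred side/top of crown [282.1 180.3] [260.9 164.6]
```

Both targets have short shackles: a crown at 0.111 m predicts the side-view pixels to within about 1 px, and the leg spacing measures 40 mm. Next I'll square the tool to yaw 180 and hover over the far-middle lock.

{"api": "step_arm", "payload": {
  "delta_pos": [
    [0.02, 0.15, 0.15],
    [0.05, 0.3, 0.35],
    [0.05, 0.3, 0.6],
    [0.05, 0.3, 0.8],
    [0.05, 0.3, 0.85],
    [0.05, 0.3, 0.85],
    [0.05, 0.3, 0.85]
  ],
  "rot": [
    [0, 0, -0.09],
    [0, 0, -0.18],
    [0, 0, -0.264],
    [0, 0, -0.264],
    [0, 0, -0.264],
    [0, 0, -0.264],
    [0, 0, -0.264]
  ],
  "gripper": [-1, -1, -1, -1, -1, -1, -1]
}}

```text
time_s: 3.28
tool_pos: [0.6461, -0.0292, 0.154]
tool_rot: [180.0, 0.2, 180.0]
force: [-0.0, 0.1, 1.2]
grip_width: 0.0011
grasp_force: 0.0
```

```bash
python3 - <<'E'
from h import *
print({k:env.get_obs()[k].round(4) for k in('tool_pos','tool_rot','force','qpos')})
d=snap('side','s2'); t=snap('top','t2')
tcp=env.get_obs()['tool_pos']; tip=tcp-[0,0,.011]
print(proj(d,tip),proj(t,tip))
f=lambda X,s:cv2.resize(X,None,fx=s,fy=s,interpolation=cv2.INTER_CUBIC)[:,:,::-1]
w=snap('wrist','w2')
cv2.imwrite('pics/m2.png',np.hstack([f(d['img'][140:240,240:315],5),f(w['img'][130:330,180:330],2.5)]))
E
```

```text
{'tool_pos': array([ 0.6461, -0.0292,  0.154 ]), 'tool_rot': array([179.9796,   0.2173, 179.975 ]), 'force': array([-0.0377,  0.1141,  1.1779]), 'qpos': array([-19.4312,  21.5087,  24.9761,  90.5015,  -9.5275,  69.8805,
        97.2443])}
(np.float64(283.19157514819375), np.float64(179.17332975354736)) (np.float64(261.0725917912964), np.float64(163.48288059776385))
```

View pics/m2.png

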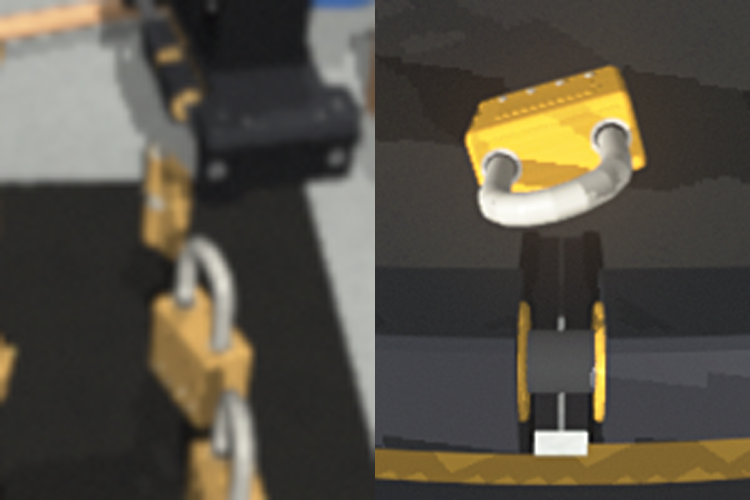

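```bash
python3 - <<'E'
from h import *
w=np.load('pics/w2.npz'); d=np.load('pics/s2.npz')
g=lambda x,y,z:fonz(w,180+(x-375)/2.5,130+y/2.5,z).round(4)
print('legs',g(501,166,.055),g(613,138,.055),'crown',g(558,206,.107))
print('tip seen',g(562,235,.143))
print([np.round((np.array(proj(d,[x,-.124,.224]))-[240,140])*5) for x in(.608,.684)])
E
```

```text
legs [ 0.6486 -0.0491  0.055 ] [ 0.6383 -0.0096  0.055 ] crown [ 0.6434 -0.0288  0.107 ]
tip seen [ 0.6367 -0.0277  0.143 ]
[array([200., 187.]), array([359., 170.])]
```

The side and wrist views agree with the geometry. The block in the side view is the gripper body, and the crown lies at (0.6434,-0.029), with the tip about 3 mm too far in x. Descending now.

{"api": "step_arm", "payload": {
  "delta_pos": [
    [0.013, 0, 0.07],
    [0.013, 0, 0.13],
    [0.013, 0, 0.15],
    [0.013, 0, 0.165],
    [0.013, 0, 0.18],
    [0.013, 0, 0.19],
    [0.013, 0, 0.19]
  ],
  "rot": [
    [0, 0, 0],
    [0, 0, 0],
    [0, 0, 0],
    [0, 0, 0],
    [0, 0, 0],
    [0, 0, 0],
    [0, 0, 0]
  ],
  "gripper": [-1, -1, -1, -1, -1, -1, -1]
}}

```text
time_s: 4.3
tool_pos: [0.6421, -0.0293, 0.1136]
tool_rot: [180.0, -0.0, 180.0]
force: [-1.4, 0.4, 3.6]
grip_width: 0.0005
grasp_force: 1.9
```

{"api": "step_arm", "payload": {
  "delta_pos": [
    [0, 0, 0.01],
    [0, 0, 0.02],
    [0, 0, 0.027],
    [0, 0, 0.03],
    [0, 0, 0.035],
    [0, 0, 0.035]
  ],
  "rot": [
    [0, 0, 0],
    [0, 0, 0],
    [0, 0, 0],
    [0, 0, 0],
    [0, 0, 0],
    [0, 0, 0]
  ],
  "gripper": [-1, -1, -1, -1, -1, -1]
}}

```text
time_s: 5.05
tool_pos: [0.6426, -0.0293, 0.1073]
tool_rot: [180.0, 0.1, 180.0]
force: [-2.5, 1.7, 7.2]
grip_width: 0.0008
grasp_force: 3.4
```

{"api": "step_arm", "payload": {
  "delta_pos": [
    [0, 0, 0.004],
    [0, 0, 0.008],
    [0, 0, 0.008]
  ],
  "rot": [
    [0, 0, 0],
    [0, 0, 0],
    [0, 0, 0]
  ],
  "gripper": [-1, -1, -1]
}}

```text
time_s: 5.42
tool_pos: [0.6432, -0.0293, 0.1067]
tool_rot: [180.0, 0.2, 180.0]
force: [-3.1, 1.0, 10.3]
grip_width: 0.0008
grasp_force: 5.3
```

{"api": "step_arm", "payload": {
  "delta_pos": [
    [0, 0, 0.005],
    [0, 0, 0.01],
    [0, 0, 0.01]
  ],
  "rot": [
    [0, 0, 0],
    [0, 0, 0],
    [0, 0, 0]
  ],
  "gripper": [-1, -1, -1]
}}

```text
time_s: 5.8
tool_pos: [0.6441, -0.0291, 0.1061]
tool_rot: [179.9, 0.3, 180.0]
force: [-3.5, 2.7, 15.1]
grip_width: 0.0005
grasp_force: 7.6
```

The stiffness is now 8 N/mm, which matches the home spring, so lock_a (far-middle) is home. I'll lift straight up and hover over the far-right lock.

{"api": "step_arm", "payload": {
  "delta_pos": [
    [0, 0, -0.03],
    [0, 0, -0.12],
    [0, 0, -0.25],
    [0.03, -0.2, -0.25],
    [0.06, -0.4, -0.25],
    [0.077, -0.6, -0.25],
    [0.077, -0.6, -0.25],
    [0.077, -0.6, -0.25]
  ],
  "rot": [
    [0, 0, 0],
    [0, 0, 0],
    [0, 0, 0],
    [0, 0, 0],
    [0, 0, 0],
    [0, 0, 0],
    [0, 0, 0],
    [0, 0, 0]
  ],
  "gripper": [-1, -1, -1, -1, -1, -1, -1, -1]
}}

```text
time_s: 6.8
tool_pos: [0.6268, -0.149, 0.153]
tool_rot: [180.0, 0.0, 179.9]
force: [0.3, 0.0, 0.4]
grip_width: 0.0003
grasp_force: 0.0
```

```bash
python3 - <<'E'
from h import *
o=env.get_obs();print({k:o[k].round(4) for k in('tool_pos','tool_rot','force','qpos')})
w=snap('wrist','w3'); t=snap('top','t3'); s=snap('side','s3')
f=lambda X,s:cv2.resize(X,None,fx=s,fy=s,interpolation=cv2.INTER_CUBIC)[:,:,::-1]
cv2.imwrite('pics/m3.png',np.hstack([f(w['img'][130:250,180:340],3),f(s['img'][170:260,250:310],4)]))
E
```

```text
{'tool_pos': array([ 0.6268, -0.149 ,  0.153 ]), 'tool_rot': array([1.799655e+02, 1.270000e-02, 1.799497e+02]), 'force': array([0.3031, 0.0235, 0.4299]), 'qpos': array([-10.7672,  21.7501,  27.6834,  90.8141, -10.5926,  70.0428,
       108.8138])}
```

View pics/m3.png

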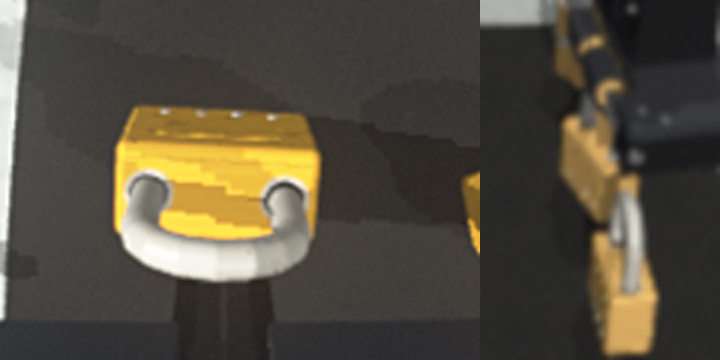

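The far-right lock stands upright under the fingers, its crown centred in line with the finger seam near (218,262). The middle lock is still in place. Descending.

{"api": "step_arm", "payload": {
  "delta_pos": [
    [0, 0, 0.07],
    [0, 0, 0.13],
    [0, 0, 0.15],
    [0, 0, 0.165],
    [0, 0, 0.18],
    [0, 0, 0.19],
    [0, 0, 0.2],
    [0, 0, 0.21],
    [0, 0, 0.22],
    [0, 0, 0.22]
  ],
  "rot": [
    [0, 0, 0],
    [0, 0, 0],
    [0, 0, 0],
    [0, 0, 0],
    [0, 0, 0],
    [0, 0, 0],
    [0, 0, 0],
    [0, 0, 0],
    [0, 0, 0],
    [0, 0, 0]
  ],
  "gripper": [-1, -1, -1, -1, -1, -1, -1, -1, -1, -1]
}}

```text
time_s: 8.2
tool_pos: [0.6265, -0.1492, 0.1086]
tool_rot: [180.0, -0.0, 180.0]
force: [-1.6, 2.1, 3.3]
grip_width: 0.0006
grasp_force: 1.8
```

{"api": "step_arm", "payload": {
  "delta_pos": [
    [0, 0, 0.005],
    [0, 0, 0.01],
    [0, 0, 0.015],
    [0, 0, 0.02],
    [0, 0, 0.02]
  ],
  "rot": [
    [0, 0, 0],
    [0, 0, 0],
    [0, 0, 0],
    [0, 0, 0],
    [0, 0, 0]
  ],
  "gripper": [-1, -1, -1, -1, -1]
}}

```text
time_s: 8.82
tool_pos: [0.6278, -0.1495, 0.1068]
tool_rot: [180.0, 0.2, 180.0]
force: [-2.7, 3.2, 10.0]
grip_width: 0.0002
grasp_force: 5.2
```

{"api": "step_arm", "payload": {
  "delta_pos": [
    [0, 0, 0.005],
    [0, 0, 0.01],
    [0, 0, 0.01]
  ],
  "rot": [
    [0, 0, 0],
    [0, 0, 0],
    [0, 0, 0]
  ],
  "gripper": [-1, -1, -1]
}}

```text
time_s: 9.2
tool_pos: [0.6287, -0.1496, 0.1061]
tool_rot: [180.0, 0.3, 180.0]
force: [-2.5, 2.7, 15.4]
grip_width: 0.0007
grasp_force: 7.5
```

This lock gives the same reading as the first: 15 N at 0.1061 m with 8 N/mm. I'll lift clear and back off so I can check both.

{"api": "step_arm", "payload": {
  "delta_pos": [
    [0, 0, -0.03],
    [0, 0, -0.12],
    [0, 0, -0.3],
    [0, 0, -0.55],
    [0, 0, -0.8],
    [0.1, 0.2, -0.9],
    [0.2, 0.4, -0.9],
    [0.2, 0.4, -0.9],
    [0.2, 0.4, -0.9]
  ],
  "rot": [
    [0, 0, 0],
    [0, 0, 0],
    [0, 0, 0],
    [0, 0, 0],
    [0, 0, 0],
    [0, 0, 0],
    [0, 0, 0],
    [0, 0, 0],
    [0, 0, 0]
  ],
  "gripper": [-1, -1, -1, -1, -1, -1, -1, -1, -1]
}}

```text
time_s: 10.32
tool_pos: [0.5867, -0.0704, 0.2832]
tool_rot: [-179.9, 0.0, 179.9]
force: [-1.0, -0.0, -0.2]
grip_width: 0.0003
grasp_force: 0.0
```

```bash
python3 - <<'E'
from h import *
w=snap('wrist','w4'); s=snap('side','s4')
f=lambda X,s:cv2.resize(X,None,fx=s,fy=s,interpolation=cv2.INTER_CUBIC)[:,:,::-1]
a=np.load('pics/side0.npz')['img']
cv2.imwrite('pics/m4.png',np.vstack([np.hstack([f(x[165:270,215:310],3) for x in(a,s['img'])]),f(w['img'][20:110+0,100:290],3)]))
for M in ((.6434,-.029),(.6275,-.149)): print([np.round((np.array(proj(s,[*M,z]))-[215,165])*3) for z in(.111,.097)])
E
```

```text
[array([199.,  70.]), array([198.,  82.])]
[array([217., 163.]), array([216., 176.])]
```

View pics/m4.png

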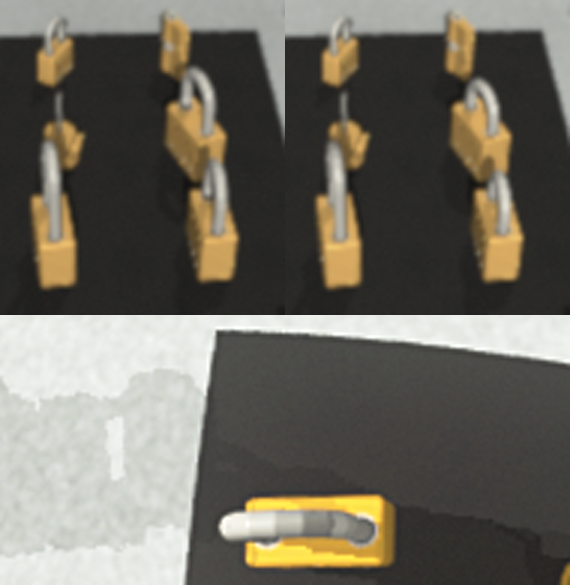

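The before and after side views show both short crowns lowered by about 12 px: the middle one from row 68 to 80, the right one from 160 to 173. That equals the 14 mm travel. The bodies haven't moved, and the long and small locks are still open.

```bash
python3 -c "
from cell import env
print(env.sign_off())"
```

```text
the job is handed in; nothing more can be done
None
```

I pressed both short-shackled padlocks fully home (about 15 N each) without moving them, left the long-shackled and small locks open, and handed the job in at about 10.4 s; sign-off did not report a verdict.

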